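# Clamp the vial nest in the cam-lock fixture

## Task

The aluminium vial nest has been set down loosely in the sliding-jaw fixture, whose jaw is still locked open by its eccentric cam; clamp the nest ready for capping, only pushing with the fingertips or the outside of the fingers, without pinching or lifting anything. Push the cam lever all the way round to its release stop so that the low side of the cam faces the slide, then push the sliding jaw forward until the nest sits square and without a gap between the sliding and the fixed jaw, then push the lever all the way back to lock the jaw there. Let the jaw move the nest, keep the fingers off the nest itself, and leave the tools and vials round the fixture undisturbed.

Things in the scene. Friction and masses are not known exactly. Their poses are not given: they have to be found in the camera images.
- fixture: Clamping fixture fixed to the bench: flat grey metal base plate x -110 to 118, y -58 to 80, 12 mm thick. Origin on the bench under the slide's centre line; +x = closing direction (away from the robot), +y left, z up. Grey fixed jaw at the far end: face at x = 95 mm, 92 mm wide, top z = 48. Dark guide rails 38 mm high both sides of the slide, y = +-25 to +-43, x -108 to 12.
- jaw (a joint): Sliding jaw along fixture +x, m: 0 open, 0.040 closed on the seated nest (0.046 empty); starts 0.001-0.014. Steel tongue 60 mm wide, 110 long, top z = 30.5, with a grey jaw block at its front: 22 mm thick, 84 wide, top z = 55; front face at fixture x = 3 mm + value. With the cam released it slides at about 3 N and stays where left; the locked cam resists forward pushes of about 30 N.
- jaw_back (a point): Centre of the sliding jaw's rear face above the tongue, the face to push on: 84 mm wide, free from z = 31 to 55 mm. The point is at z = 42.5 mm, 22 mm behind the jaw's front face.
- cam (a joint): Cam lever, rad: 0 = locked stop (cam's high point on the slide's left side), 2.53 = release stop (low side to the slide). Lever direction from fixture +x, counter-clockwise from above: 190 deg - value; so it points to the rear when locked and releases clockwise, round the left, to the front left. Starts 0-0.12. Stays where left. About 5 N at the handle; up to 15 N in the last 0.4 rad to locked.
- cam_pivot (a point): Point on the vertical axis of the cam, at fixture x = -40, y = +51.6, z = 60 mm. Dark steel eccentric disc 34 mm across under a steel hub 25 mm across, nut top at z = 57 mm. Over the 0.4 rad in which it grips, the turning cam drags the slide along: up to 8 mm back on release, forward onto the nest on locking.
- lever_handle (a point): Middle of the upright black handle at the lever's end, 75 mm from the cam's axis, at z = 67.5 mm. The handle is a round grip 15 to 20 mm across from z = 49 to 85 mm; the lever below it is a round steel bar 10 mm thick at z = 36 to 50 mm.
- seat_center (a point): Point on the base plate, fixture x = +69, y = 0, z = 12 mm, over which the nest's origin stands when the nest is seated against the fixed jaw.
- nest: Aluminium vial nest, block 52 x 90 x 20 mm with purple-capped vials standing in it (48 mm high in all), loose, about 0.26 kg, on the base plate between the jaws, its 52 mm side along the slide, 6 to 14 mm short of the fixed jaw, slightly askew. Origin: centre of its underside; x along the 52 mm, y along the 90 mm.
- vial_a: Loose purple-capped vial, 16 mm across, 44 mm high, standing to the right of the fixture. Origin: centre of its underside. Leave it alone.
- vial_b: Second loose vial like vial_a, standing beside it. Leave it alone.
- screwdriver: Loose screwdriver with black handle, 136 mm long, lying to the right of the fixture. Leave it alone.
- hexkey: Loose hex key 77 x 34 x 4 mm, lying to the right of the fixture. Leave it alone.
- weight: Loose steel weight, 40 x 40 mm, 49 mm high with its knob, standing to the left of the fixture's front end. Leave it alone.
- cutters: Loose side cutters with red grips, 127 x 46 x 12 mm, lying farther left. Leave them alone.
Things that resemble listed ones, but are neither listed nor needed, are in the scene too. Of the things that look like the nest, the larger one is meant.

How it is judged:
On the way, in this order (a step that is already met when the one before it is completed fails the run):
1. the cam lever is at its release stop (cam's low side to the slide) while the jaw is still back (value of joint cam above 2.3 rad and value of joint jaw below 0.022 m), for 0.2 s.
2. with the cam still released, the jaw has pushed the nest against the fixed jaw (value of joint cam above 2.1 rad and value of joint jaw above 0.0384 m and x of nest in the frame of seat_center above -0.002 m), for 0.2 s.
3. the cam lever is back at its locked stop (value of joint cam below 0.15 rad), for 0.2 s.
At the end, for the whole second after the job is handed in: Lever back at its locked stop (under 0.15 rad), jaw closed on the nest (joint over 0.0384 m: under 1.6 mm of gap in all), nest flat on the plate against the fixed jaw (within 2 mm lengthwise, 20 mm sideways), square within 0.035 rad, at rest (value of joint cam below 0.15 rad and value of joint jaw above 0.0384 m and x of nest in the frame of seat_center between -0.002 and 0.002 m and y of nest in the frame of seat_center between -0.02 and 0.02 m and z of nest in the frame of seat_center below 0.003 m and angle between the x axis of nest and the x axis of fixture, either way round below 0.035 rad and angle between nest's own z axis and vertical below 0.035 rad and linear speed of nest below 0.01 m/s and velocity of joint jaw below 0.005 m/s); the robot touches nothing.
It fails at once if the nest is lifted or tipped (z of nest in the frame of seat_center above 0.006 m or angle between nest's own z axis and vertical above 0.15 rad).
It fails at once if the fingers push or hold the nest itself (contact force between the fingers and nest above 2 N).
It fails at once if a vial is shifted or knocked over (distance of any of vial_a, vial_b from where it was at the start of the episode above 0.015 m or angle between any of vial_a, vial_b's own z axis and vertical above 0.4 rad).
It fails at once if a tool or the steel weight is shifted (distance of any of screwdriver, hexkey, weight, cutters from where it was at the start of the episode above 0.015 m).
It fails at once if the lever handle or the sliding jaw is taken between the fingers instead of being pushed ((horizontal distance between the grasp point and lever_handle below 0.009 m and z of the grasp point in the frame of lever_handle below 0.018 m) or (x of the grasp point in the frame of jaw_back between 0.004 and 0.018 m and y of the grasp point in the frame of jaw_back between -0.042 and 0.042 m and z of the grasp point in the frame of jaw_back below 0.012 m)).
It also fails if it takes over 64 s, if anything falls off the work surface, if the arm or the gripper's body presses on something with over 40 N, if the wrist force passes 120 N, or if a joint passes its speed limit or range.

## Robot

A 7-joint arm with a two-finger parallel gripper is mounted at the origin on a cart in front of the work surface, level with it; the furniture and walls round the work are solid. World frame = base frame: x ahead of the robot, y to its left, z up, the work surface at z = 0. Lengths are in m, angles in rad, forces in N, time in s.
With the tool pointing down it reaches from about 0.4 to 0.85 m from the base axis. Payload 10.4 kg.
Tool frame: the origin (TCP) lies on the centre line of the jaws, within the pads' length; the fingertips stand r.finger_overhang ahead of it and the grasp point (between the pads) lies 5 mm behind it (r.finger_overhang is the distance from the TCP to the fingertips, in m); z points along the fingers, y is the line along which they close (so a half turn about z gives the same grasp; the last joint's range is limited). The gripper opens to 87 mm and grips with 3 to 60 N. Pads are 19 mm wide; open, the fingers measure 117 mm over their backs; the gripper's body (75 mm by 190 mm) begins 51 mm behind the grasp point.
Start: joints at [1.114, 0.332, -0.065, 1.46, 0.022, 1.35, -0.088], TCP at [0.263, -0.567, 0.237] pointing down, gripper open.
Joint ranges: [-2.6, 2.6], [-0.5, 2.12], [-1.47, 1.34], [0.16, 2.42], [-1.27, 4.41], [0.06, 2.06], [-2.6, 2.6]. Speed limits (rad/s): [2.22, 2.22, 2.79, 2.79, 3.14, 3.14, 3.14].

## Interface

Orientations are given as a unit quaternion [x, y, z, w].
In Python, from bench import read_state, viewer, r gives the robot as it stands.
- The arm moves only by the tool carry_out, never from a script. Its argument "moves" is a list of rows, each a list of 6 numbers: the shift along the tool's x, y, z in units of 40 mm (1.0 is 40 mm), then the turn, a rotation vector about the tool's x, y, z in units of 8 degrees (1.0 is 8 degrees). A call has 1 to 20 rows; each row shifts and turns the commanded pose from where the row before left it, along the tool's axes as they then stand; what a row does not reach is not made up. A row lasts 1/8 s, in which the tool goes at most 62.5 mm and 10.7 degrees, less where a joint would pass 70% of its speed; a pose out of reach is approached as far as the arm can. A call is refused whole if a number of a shift passes 1 or a number of a turn 1, either way. A call with a gripper value outside its range is refused whole. "fingers" is the finger opening in mm, from 0 to 87, set as the call begins (left out, the last holds). The fingers move at their own pace and stop on an object; "force" is the grip in N (left out, the last holds). Time passes only in rows, so rows that do not move let the fingers close. It gives the time, the measured TCP pose, the force, the opening and the grip force at its end, in the units of the state.
- read_state(): the state, without advancing time (a new reading comes with each control period).
- viewer.camera(name): name is "scene" or "top" or "wrist"; returns a dict with "pixels" (420x560x3 uint8, red, green, blue), "range_z" (420x560 float32, m along the optical axis (not along the pixel's ray), 0 where there is no reading), "fx", "fy", "cx", "cy" (pixels), "k1" (the pictures are not rectified: a ray, as slopes to the right and down, at radius r is drawn at 1 + k1 r^2 times it, then the intrinsics apply), "xyz" and "orientation" of the camera in the world. Camera axes: x right, y down, z forward; pixel columns grow to the right and rows downward; lengths in m; the calibration is good to about 2 mm. A picture is of the moment at which its call begins.
- r.close_job(): hands the job in; it is judged then, once.
The state is a dict: "time": time; "joint_positions": joint angles; "joint_vel": joint speeds; "joint_torque": joint torques, N m; "ee_pos": TCP position; "eef_rot": TCP orientation; "ft_force": force on the tool from outside, world axes, zero at the start; "torque": the same for the moment, N m; "width": finger opening in m; "grip_force": force on a finger pad.
Only numpy, scipy, OpenCV 4.12 (cv2) and the standard library are available. Lean on these libraries where they do the work, as an engineer would, in place of code of your own. Each camera call takes 0.05 s, during which the arm holds its last target. There are 200 camera calls.

## Working session

There is one attempt and no reset: what is moved stays moved. The work goes in short steps, Python scripts to look and compute and a tool call to move; the robot and the scene stay as the last step left them, time stands still between calls to the robot, and variables do not carry over. Pictures are saved under pics/ and viewed, at most 10 in all, crops included, and the job is handed in when it is done.

Besides the shell and the picture viewer there is one more tool, called after ">>>" in YAML: its name, and indented under it one key for each argument. carry_out: Moves the arm, as the interface text tells. Its arguments: {"type":"object","properties":{"moves":{"type":"array","items":{"type":"array","items":{"type":"number"}}},"fingers":{"type":"number"},"force":{"type":"number"}},"required":["moves"]}

```bash
ls; mkdir -p pics
cat > h.py <<'E'
import numpy as np, cv2
from scipy.spatial.transform import Rotation as R
from bench import read_state, viewer, r
def shot(n,f=None):
    c=viewer.camera(n)
    if f: cv2.imwrite('pics/'+f,c['pixels'][:,:,::-1])
    np.savez('/tmp/'+n+'.npz',**c); return c
def ray(c,u,v):
    x=(u-c['cx'])/c['fx'];y=(v-c['cy'])/c['fy'];a,b=x,y
    for _ in range(10):
        s=1+c['k1']*(a*a+b*b);a,b=x/s,y/s
    return np.array([a,b,1.0])
def onz(c,u,v,z):
    d=R.from_quat(c['orientation']).apply(ray(c,u,v));o=np.array(c['xyz']);return o+d*(z-o[2])/d[2]
def dep(c,u,v):
    return np.array(c['xyz'])+R.from_quat(c['orientation']).apply(ray(c,u,v)*c['range_z'][int(v),int(u)])
E
python3 - <<'E'
from h import *
for n in ('top','scene'):
    c=shot(n,n+'0.png');print(n,c['xyz'],c['orientation'],c['fx'],c['k1'])
s=read_state();print(s['time'],s['ee_pos'],s['eef_rot'],s['width'],r.finger_overhang)
E
```

```text
pics
top [0.30465274 0.14453602 1.27697234] [-0.67855013  0.72545116 -0.08646616  0.07624914] 542.4536581037629 -0.19635481389451476
scene [ 0.21838005 -0.46261057  0.54756537] [ 0.8550909  -0.23087335  0.12277694 -0.44770847] 432.51118319519566 -0.10363670691648108
0.1 [ 0.26255406 -0.56683728  0.23587688] [ 9.76567592e-01  2.15210087e-01 -1.39779350e-04 -5.81617099e-04] 0.08702073206010322 0.014
```

View pics/top0.png

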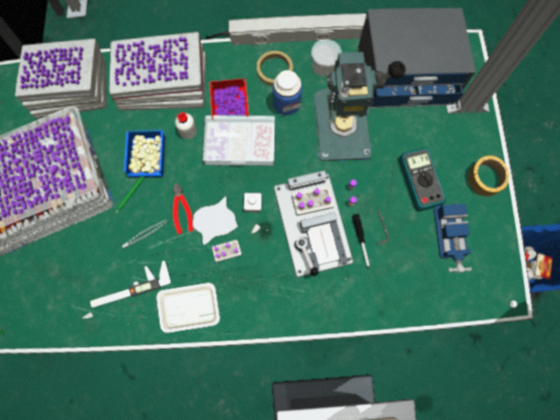

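View pics/scene0.png

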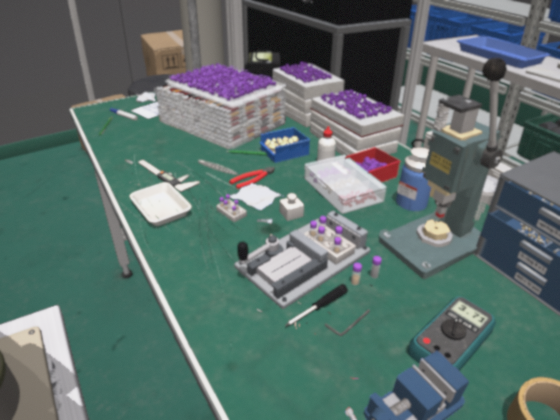

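Top: fixture at around (315,225), lever pointing to the rear at (305,260), nest at (313,197), vials at (352,190). Crop to measure.

Run:
```python
from h import *
c=dict(np.load('/tmp/top.npz'))
im=c['pixels'][160:285,230:380,::-1]
im=cv2.resize(im,None,fx=4.8,fy=4.8,interpolation=cv2.INTER_CUBIC);cv2.imwrite('pics/crop.png',im)
for u,v in [(318,245),(293,245),(340,235),(313,200),(307,265),(400,300)]:print(u,v,dep(c,u,v).round(4))
```

```text
318 245 [0.5251 0.0373 0.0268]
293 245 [0.531  0.0954 0.0162]
340 235 [ 0.5435 -0.0152  0.0368]
313 200 [0.6332 0.0407 0.0324]
307 265 [0.4818 0.0657 0.0117]
400 300 [ 0.3838 -0.1481  0.0046]
```

View pics/crop.png

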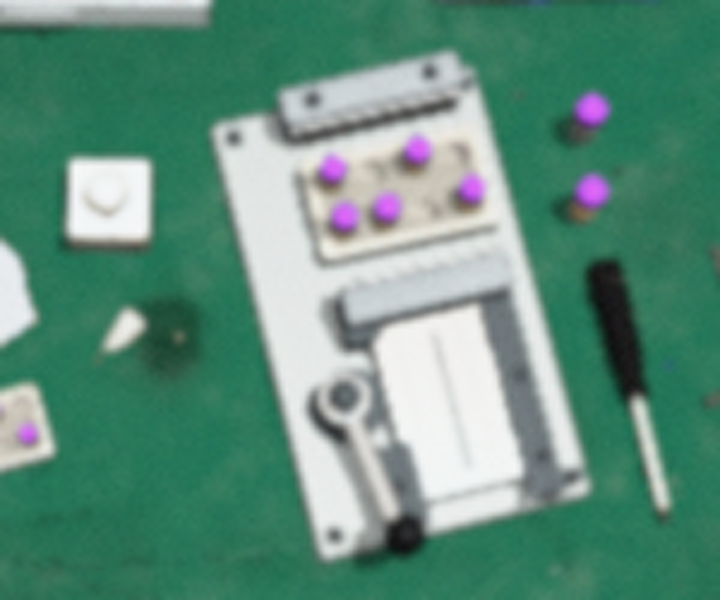

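Crop: base plate corners at (322,560), (213,128), (590,493); hub at (345,397), handle (405,532), jaw block rear edge (~350..500, 330..290).

```bash
cat >> h.py <<'E'
def fit(P,Q):
    P=np.array(P)[:,:2];Q=np.array(Q)[:,:2];p=P.mean(0);q=Q.mean(0)
    A=(P-p)[:,0]+1j*(P-p)[:,1];B=(Q-q)[:,0]+1j*(Q-q)[:,1]
    a=np.angle((A.conj()*B).sum());M=np.array([[np.cos(a),-np.sin(a)],[np.sin(a),np.cos(a)]])
    t=q-M@p;return a,t,M,(P@M.T+t-Q)
E
python3 - <<'E'
from h import *
c=dict(np.load('/tmp/top.npz'))
g=lambda X,Y,z:onz(c,230+X/4.8-.4,160+Y/4.8-.4,z)
pts=[((-.110,.080),g(322,560,.012)),((.118,.080),g(213,128,.012)),((-.110,-.058),g(590,493,.012)),((-.040,.0516),g(345,397,.057))]
a,t,M,e=fit([p[0] for p in pts],[p[1] for p in pts]);print('yaw',a,np.degrees(a),'t',t,'err mm',(e*1e3).round(1))
inv=lambda p:((np.array(p)[:2]-t)@M*1e3).round(1)
print('handle',inv(g(405,530,.08)),'jawrear top',inv(g(352,326,.055)),inv(g(508,288,.055)),'front',inv(g(342,293,.055)),inv(g(500,252,.055)))
for n,X,Y,z in [('vA',592,108,.044),('vB',592,190,.044),('wt',110,200,.049),('sd top',605,265,.02),('sd end',662,515,.01)]:print(n,g(X,Y,z).round(3),inv(g(X,Y,z)))
E
```

```text
yaw 0.17377183829049483 9.956392932275188 t [0.57795985 0.03274849] err mm [[-1.1  0.6]
 [ 1.1  1.1]
 [-1.1 -1.2]
 [ 1.1 -0.5]]
handle [-112.3   42.7] jawrear top [-7.8 40.3] [ -7.6 -37.6] front [ 9.1 41. ] [ 10.6 -38.5]
vA [ 0.668 -0.057  0.044] [  73.2 -104.1]
vB [ 0.626 -0.053  0.044] [ 32.5 -92.7]
wt [0.635 0.184 0.049] [ 82.4 138.9]
sd top [ 0.593 -0.059  0.02 ] [ -0.8 -93.5]
sd end [ 0.468 -0.077  0.01 ] [-127.8  -89.2]
```

>>> carry_out:
  moves:
    - [0.72,-0.76,0,0,0,0]
    - [0.72,-0.76,0,0,0,0]
    - [0.72,-0.76,0,0,0,0]
    - [0.72,-0.76,0,0,0,0]
    - [0.72,-0.76,0,0,0,0]
    - [0.72,-0.76,0,0,0,0]
    - [0.72,-0.76,0,0,0,0]
    - [0.72,-0.76,0,0,0,0]
    - [0.72,-0.76,0,0,0,0]
    - [0.72,-0.76,0,0,0,0]
    - [0.72,-0.76,0,0,0,0]
    - [0.72,-0.76,0,0,0,0]
    - [0.72,-0.76,0,0,0,0]
    - [0.72,-0.76,0,0,0,0]
    - [0.72,-0.76,0,0,0,0]
  fingers: 0

```text
time: 1.98
ee_pos: [0.4631, 0.0295, 0.2364]
eef_rot: [0.977, 0.215, -0.0, 0.0]
ft_force: [0.0, 0.7, 0.6]
width: 0.0005
grip_force: 0.0
```

>>> carry_out:
  moves:
    - [0,0,0,0,0,-1]
    - [0,0,0,0,0,-1]
    - [0,0,0,0,0,-1]
    - [0,0,0,0,0,-1]
    - [0,0,0,0,0,-1]
    - [0,0,0,0,0,-1]
    - [0,0,0,0,0,-1]
    - [0,0,0,0,0,-1]
    - [0,0,0,0,0,-1]
    - [0,0,0,0,0,-1]
    - [0,0,0,0,0,-1]
    - [0,0,0,0,0,0]

```text
time: 3.48
ee_pos: [0.4629, 0.0282, 0.2363]
eef_rot: [0.553, 0.833, -0.0, -0.0]
ft_force: [0.4, 0.2, 0.4]
width: 0.0005
grip_force: 0.0
```

```bash
cat >> h.py <<'E'
A=0.1738;T=np.array([.57796,.03275]);MM=np.array([[np.cos(A),-np.sin(A)],[np.sin(A),np.cos(A)]])
def where(goal=None,psi=None,z=None):
    s=read_state();p=s['ee_pos'];Rt=R.from_quat(s['eef_rot']).as_matrix()
    ps=np.degrees(np.arctan2(Rt[1,0],Rt[0,0]))
    print('t',s['time'],'world',p.round(4),'fix mm',((p[:2]-T)@MM*1e3).round(1),'psi',ps.round(1),'tilt',Rt[2,2].round(4),'F',np.round(s['ft_force'],1),'q',np.round(s['joint_positions'],2),'w',s['width'])
    if goal is not None:
        w=np.r_[MM@(np.array(goal)/1e3)+T,z];print('units',(Rt.T@(w-p)/.04).round(3),'turn',(-(psi-ps)/8).round(2))
E
python3 - <<'E'
from h import *
where((-111,16),112,.071)
c=shot('wrist','w1.png');print(c['xyz'],c['orientation'])
E
```

```text
t 3.475 world [0.4629 0.0282 0.2363] fix mm [-114.2   15.4] psi 112.8 tilt -1.0 F [0.4 0.2 0.4] q [ 0.53  0.01 -0.69  1.84  0.01  1.3   0.24] w 0.0005041868551571527
units [-3.000e-03  8.200e-02  4.133e+00] turn 0.1
[0.43652049 0.09373172 0.38507047] [0.97177038 0.19574975 0.02501168 0.12930115]
```

View pics/w1.png

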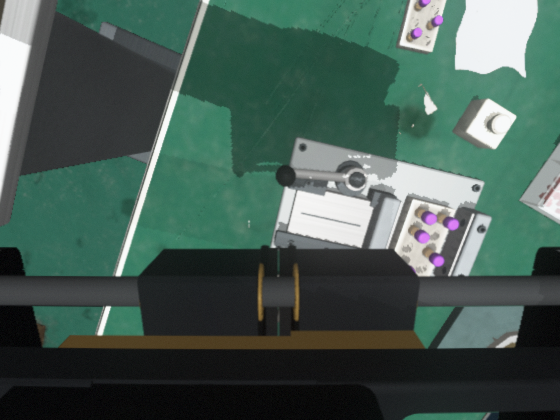

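Wrist view: plate rear-left corner (296,138), front-left (480,184), hub (355,178), handle top (286,175); consistent scene.

Run:
```python
from h import *
c=dict(np.load('/tmp/wrist.npz'))
g=lambda u,v,z:onz(c,u,v,z)
P=[((-.110,.080),g(296,138,.012)),((.118,.080),g(480,184,.012)),((-.040,.0516),g(355,178,.057))]
a,t,M,e=fit([p[0] for p in P],[p[1] for p in P]);print(a,t,(e*1e3).round(1))
inv=lambda p:((np.array(p)[:2]-T)@MM*1e3).round(1)
for q in P+[(0,g(286,175,.085))]:print(q[0],inv(q[1]), ((np.array(q[1])[:2]-t)@M*1e3).round(1))
where((-114,13),197,.071)
```

```text
0.15641132781452152 [0.57601631 0.0303213 ] [[-3.9  1.6]
 [ 2.6  1.2]
 [ 1.4 -2.9]]
(-0.11, 0.08) [-107.3   77.6] [-106.4   77.8]
(0.118, 0.08) [114.3  75.1] [115.3  79.2]
(-0.04, 0.0516) [-42.3  53.3] [-40.9  54.7]
0 [-112.7   44.4] [-111.2   44.6]
t 3.525 world [0.4629 0.0282 0.2363] fix mm [-114.1   15.4] psi 112.7 tilt -1.0 F [ 0.4 -0.2 -0.2] q [ 0.53  0.01 -0.69  1.84  0.01  1.3   0.24] w 0.0003654709463118977
units [-0.06  -0.008  4.134] turn -10.54
```

>>> carry_out:
  moves:
    - [-0.06,0,0,0,0,-1]
    - [0,0,0,0,0,-1]
    - [0,0,0,0,0,-1]
    - [0,0,0,0,0,-1]
    - [0,0,0,0,0,-1]
    - [0,0,0,0,0,-1]
    - [0,0,0,0,0,-1]
    - [0,0,0,0,0,-1]
    - [0,0,0,0,0,-1]
    - [0,0,0,0,0,-1]
    - [0,0,0,0,0,-0.5]
    - [0,0,0.9,0,0,0]
    - [0,0,0.9,0,0,0]
    - [0,0,0.9,0,0,0]
    - [0,0,0.7,0,0,0]
    - [0,0,0.4,0,0,0]
    - [0,0,0.33,0,0,0]
    - [0,0,0,0,0,0]

```text
time: 5.78
ee_pos: [0.4638, 0.026, 0.071]
eef_rot: [-0.146, 0.989, 0.0, -0.0]
ft_force: [-0.5, 1.0, 0.6]
width: 0.0001
grip_force: 0.0
```

Run:
```python
from h import *
where((-114,13),197,.071)
# constant row for rigid 6 deg cw rotation about the pivot, for finger rel. to pivot, in tool axes
s=read_state();Rt=R.from_quat(s['eef_rot']).as_matrix()
piv=MM@np.array([-.040,.0516])+T;d=s['ee_pos'][:2]-piv
for dg in (4,6,8):
    b=-np.radians(dg);n=np.array([[np.cos(b),-np.sin(b)],[np.sin(b),np.cos(b)]])@d-d
    print(dg,(Rt.T@np.r_[n,0]/.04).round(3), np.hypot(*d))
```

```text
t 5.775 world [0.4638 0.026  0.071 ] fix mm [-113.6   13.1] psi -163.2 tilt -1.0 F [-0.5  1.   0.6] q [ 0.49  0.22 -0.69  2.02  0.17  0.95  1.57] w 0.00013535471127258723
units [ 0.011 -0.001  0.001] turn -45.02
4 [0.047 0.137 0.   ] 0.08304099916063039
6 [0.066 0.207 0.   ] 0.08304099916063039
8 [0.084 0.277 0.   ] 0.08304099916063039
```

>>> carry_out:
  moves:
    - [0.066,0.207,0,0,0,0.75]
    - [0.066,0.207,0,0,0,0.75]
    - [0.066,0.207,0,0,0,0.75]
    - [0.066,0.207,0,0,0,0.75]
    - [0.066,0.207,0,0,0,0.75]
    - [0.066,0.207,0,0,0,0.75]
    - [0.066,0.207,0,0,0,0.75]
    - [0.066,0.207,0,0,0,0.75]
    - [0.066,0.207,0,0,0,0.75]
    - [0.066,0.207,0,0,0,0.75]

```text
time: 7.02
ee_pos: [0.4529, 0.1079, 0.0721]
eef_rot: [0.37, 0.929, -0.001, 0.0]
ft_force: [-3.3, -2.7, 3.0]
width: 0.0006
grip_force: 2.3
```

Run:
```python
from h import *
where()
c=shot('top');im=c['pixels'][160:285,230:380,::-1]
cv2.imwrite('pics/c2.png',cv2.resize(im,None,fx=4.8,fy=4.8,interpolation=cv2.INTER_CUBIC))
```

```text
t 7.025 world [0.4529 0.1079 0.0721] fix mm [-110.2   95.7] psi 136.6 tilt -1.0 F [-3.3 -2.7  3. ] q [ 0.26  0.21 -0.63  2.02  0.15  0.95  0.36] w 0.0005581145336186142
```

View pics/c2.png

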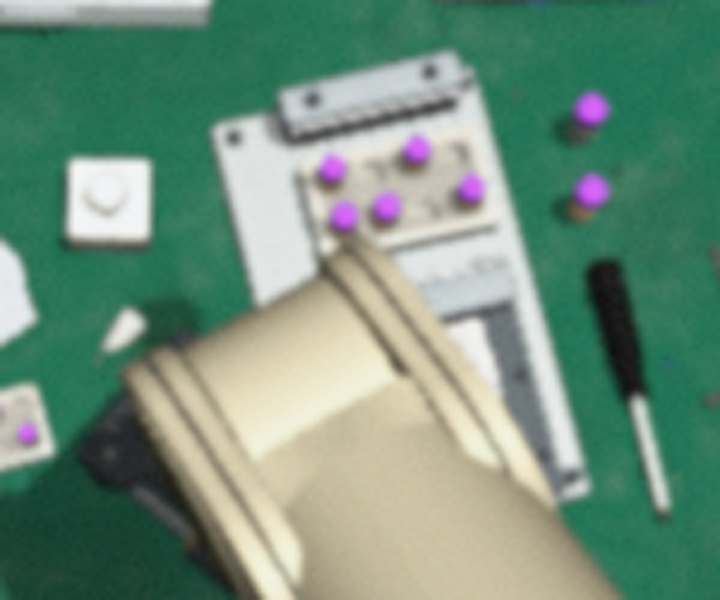

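The arm hides the lever, but the reaction force (−3.3, −2.7 N, opposing the push) shows the handle is being pushed.

>>> carry_out:
  moves:
    - [0.066,0.207,0,0,0,0.75]
    - [0.066,0.207,0,0,0,0.75]
    - [0.066,0.207,0,0,0,0.75]
    - [0.066,0.207,0,0,0,0.75]
    - [0.066,0.207,0,0,0,0.75]
    - [0.066,0.207,0,0,0,0.75]
    - [0.066,0.207,0,0,0,0.75]
    - [0.066,0.207,0,0,0,0.75]
    - [0.066,0.207,0,0,0,0.75]
    - [0.066,0.207,0,0,0,0.75]
    - [0.066,0.207,0,0,0,0.75]
    - [0.066,0.207,0,0,0,0.75]
    - [0.066,0.207,0,0,0,0.75]

```text
time: 8.7
ee_pos: [0.5447, 0.1595, 0.0721]
eef_rot: [0.871, 0.491, 0.0, -0.001]
ft_force: [-3.7, 3.1, 0.5]
width: 0.0007
grip_force: 2.3
```

Run:
```python
from h import *
where()
```

```text
t 8.7 world [0.5447 0.1595 0.0721] fix mm [-10.8 130.6] psi 58.8 tilt -1.0 F [-3.7  3.1  0.5] q [-0.02  0.39 -0.41  1.78  0.18  1.01 -1.04] w 0.0006702664570344893
```

>>> carry_out:
  moves:
    - [0.033,0.104,0,0,0,0.375]
    - [0.033,0.104,0,0,0,0.375]
    - [0,0,0,0,0,0]

```text
time: 9.07
ee_pos: [0.5535, 0.1572, 0.0721]
eef_rot: [0.895, 0.446, 0.001, -0.001]
ft_force: [-2.0, 2.6, -0.4]
width: 0.0003
grip_force: 1.7
```

>>> carry_out:
  moves:
    - [0.033,0.104,0,0,0,0.375]
    - [0.033,0.104,0,0,0,0.375]
    - [0,0,0,0,0,0]

```text
time: 9.45
ee_pos: [0.5617, 0.1539, 0.072]
eef_rot: [0.917, 0.399, 0.001, -0.0]
ft_force: [-0.8, 3.5, -0.1]
width: 0.0002
grip_force: 1.6
```

>>> carry_out:
  moves:
    - [0.033,0.104,0,0,0,0.375]
    - [0,0,0,0,0,0]

```text
time: 9.7
ee_pos: [0.5633, 0.1536, 0.0717]
eef_rot: [0.927, 0.375, -0.001, -0.002]
ft_force: [-11.8, 8.0, 6.3]
width: 0.0007
grip_force: 6.8
```

Run:
```python
from h import *
where()
```

```text
t 9.7 world [0.5633 0.1536 0.0717] fix mm [  6.4 121.6] psi 44.1 tilt -1.0 F [-11.8   8.    6.3] q [-0.05  0.42 -0.35  1.73  0.16  1.02 -1.26] w 0.0007285710278911266
```

>>> carry_out:
  moves:
    - [0,-0.2,0,0,0,0]
    - [0,-0.3,0,0,0,0]
    - [0,0,-0.6,0,0,0]
    - [0,0,-0.9,0,0,0]
    - [0,0,-0.9,0,0,0]
    - [0,0,0,0,0,0]

```text
time: 10.45
ee_pos: [0.553, 0.166, 0.1706]
eef_rot: [0.928, 0.374, 0.003, 0.001]
ft_force: [-0.1, 0.2, -0.8]
width: 0.0003
grip_force: 0.0
```

Run:
```python
from h import *
where((-60,0),100,.17)
```

```text
t 10.45 world [0.553  0.166  0.1706] fix mm [ -1.5 135.5] psi 43.9 tilt -1.0 F [-0.1  0.2 -0.8] q [-0.05  0.29 -0.38  1.67  0.12  1.2  -1.26] w 0.0003276013022181908
units [-3.104  1.996  0.006] turn -7.02
```

>>> carry_out:
  moves:
    - [-0.776,0.5,0,0,0,0]
    - [-0.776,0.5,0,0,0,0]
    - [-0.776,0.5,0,0,0,0]
    - [-0.776,0.5,0,0,0,0]
    - [0,0,0,0,0,-1]
    - [0,0,0,0,0,-1]
    - [0,0,0,0,0,-1]
    - [0,0,0,0,0,-1]
    - [0,0,0,0,0,-1]
    - [0,0,0,0,0,-1]
    - [0,0,0,0,0,-1]
    - [0,0,0,0,0,0]

```text
time: 11.95
ee_pos: [0.517, 0.0215, 0.1667]
eef_rot: [0.644, 0.765, -0.0, -0.0]
ft_force: [0.9, 0.9, 0.7]
width: 0.0002
grip_force: 0.0
```

Run:
```python
from h import *
where((-60,0),100,.052)
shot('wrist','w2.png')
```

```text
t 11.95 world [0.517  0.0215 0.1667] fix mm [-62.   -0.5] psi 99.8 tilt -1.0 F [0.9 0.9 0.7] q [ 0.22  0.17 -0.38  1.82  0.07  1.16 -0.02] w 0.00018831272111194294
units [0.014 0.053 2.866] turn -0.02
```

View pics/w2.png

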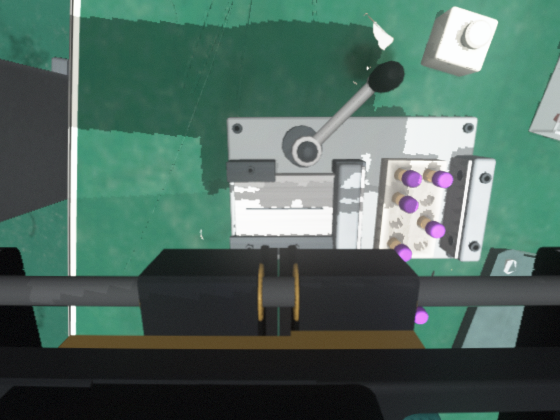

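Lever now points front-left: hub (307,151), handle top (388,76); jaw still back with a gap to the nest.

Run:
```python
from h import *
c=dict(np.load('/tmp/wrist.npz'))
inv=lambda p:((np.array(p)[:2]-T)@MM*1e3).round(1)
h=inv(onz(c,307,151,.057));k=inv(onz(c,388,75,.085));d=k-h
print(h,k,np.hypot(*d),'cam',np.radians(190-np.degrees(np.arctan2(d[1],d[0]))))
print('jaw rear,front',inv(onz(c,335,200,.055)),inv(onz(c,360,200,.055)),'nest/fixed',inv(onz(c,379,245,.032)),inv(onz(c,383,160,.032)),inv(onz(c,468,200,.048)))
```

```text
[-38.6  52.3] [ 11.7 103.7] 71.91696600941951 cam 2.5199117112895304
jaw rear,front [-14.7  12.6] [ 5.8 12.5] nest/fixed [ 32.  -35.3] [29.5 42.8] [99.4 10.8]
```

>>> carry_out:
  moves:
    - [0,0,0.9,0,0,0]
    - [0,0,0.9,0,0,0]
    - [0,0,0.6,0,0,0]
    - [0,0,0.4,0,0,0]
    - [0,0.06,0,0,0,0]

```text
time: 12.62
ee_pos: [0.5192, 0.022, 0.0545]
eef_rot: [0.644, 0.765, -0.001, -0.001]
ft_force: [-0.2, -0.6, -0.0]
width: 0.0007
grip_force: 0.0
```

>>> carry_out:
  moves:
    - [0,0.25,0.05,0,0,0]
    - [0,0.2,0,0,0,0]
    - [0,0.15,0,0,0,0]
    - [0,0.15,0,0,0,0]
    - [0,0.15,0,0,0,0]
    - [0,0.15,0,0,0,0]
    - [0,0.15,0,0,0,0]
    - [0,0.15,0,0,0,0]
    - [0,0,0,0,0,0]

```text
time: 13.75
ee_pos: [0.5737, 0.0315, 0.0533]
eef_rot: [0.644, 0.765, 0.0, 0.0]
ft_force: [-0.1, 0.2, -0.1]
width: 0.0002
grip_force: 0.0
```

Run:
```python
from h import *
where((6,0),100,.053)
```

```text
t 13.75 world [0.5737 0.0315 0.0533] fix mm [-4.4 -0.5] psi 99.9 tilt -1.0 F [-0.1  0.2 -0.1] q [ 0.16  0.42 -0.36  1.77  0.17  0.98 -0.09] w 0.00021002900039087137
units [0.013 0.261 0.008] turn -0.02
```

>>> carry_out:
  moves:
    - [0,0.1,0,0,0,0]
    - [0,0.1,0,0,0,0]

```text
time: 14.0
ee_pos: [0.5807, 0.0327, 0.0533]
eef_rot: [0.644, 0.765, -0.0, -0.0]
ft_force: [-3.4, 0.0, 2.5]
width: 0.0006
grip_force: 2.2
```

>>> carry_out:
  moves:
    - [0,0.08,0,0,0,0]

```text
time: 14.12
ee_pos: [0.584, 0.0333, 0.0533]
eef_rot: [0.644, 0.765, -0.0, -0.0]
ft_force: [-4.8, -0.6, 2.3]
width: -0.0003
grip_force: 2.2
```

Run:
```python
from h import *
where((6,0),100,.053)
c=shot('scene');im=c['pixels'][190:310,220:400,::-1]
cv2.imwrite('pics/s2.png',cv2.resize(im,None,fx=4.4,fy=4.4,interpolation=cv2.INTER_CUBIC))
```

```text
t 14.125 world [0.584  0.0333 0.0533] fix mm [ 6.1 -0.5] psi 99.9 tilt -1.0 F [-4.8 -0.6  2.3] q [ 0.15  0.44 -0.35  1.74  0.18  0.99 -0.09] w -0.00025161634772283216
units [ 0.012 -0.001  0.008] turn -0.02
```

View pics/s2.png

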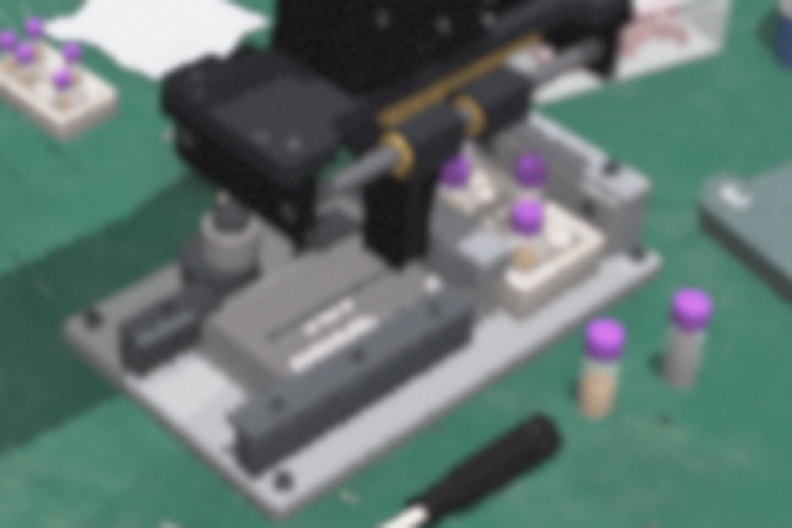

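The finger pushes the jaw block; the nest is touching the jaw and there is still a small gap before the fixed jaw. Continue in small steps.

>>> carry_out:
  moves:
    - [0,0.06,0,0,0,0]
    - [0,0.06,0,0,0,0]

```text
time: 14.42
ee_pos: [0.5888, 0.0341, 0.0533]
eef_rot: [0.644, 0.765, -0.0, -0.0]
ft_force: [-5.1, 0.2, 1.3]
width: 0.0006
grip_force: 2.0
```

>>> carry_out:
  moves:
    - [0,0.05,0,0,0,0]
    - [0,0.05,0,0,0,0]

```text
time: 14.68
ee_pos: [0.5912, 0.0345, 0.0531]
eef_rot: [0.644, 0.765, -0.001, -0.001]
ft_force: [-16.6, -1.7, 10.3]
width: 0.0007
grip_force: 8.5
```

>>> carry_out:
  moves:
    - [0,0.04,0,0,0,0]
    - [0,0,0,0,0,0]

```text
time: 14.92
ee_pos: [0.5913, 0.0345, 0.0528]
eef_rot: [0.644, 0.765, -0.003, -0.002]
ft_force: [-18.4, -2.4, 12.8]
width: 0.0004
grip_force: 9.6
```

>>> carry_out:
  moves:
    - [0,0.08,0,0,0,0]
    - [0,0,0,0,0,0]
    - [0,0,0,0,0,0]

```text
time: 15.3
ee_pos: [0.5914, 0.0345, 0.0522]
eef_rot: [0.644, 0.765, -0.005, -0.004]
ft_force: [-33.6, -4.2, 21.6]
width: 0.0001
grip_force: 16.8
```

>>> carry_out:
  moves:
    - [0,-0.3,0,0,0,0]
    - [0,-0.5,0,0,0,0]
    - [0,0,-0.5,0,0,0]
    - [0,0,-0.9,0,0,0]
    - [0,0,-0.9,0,0,0]
    - [0,0,-0.9,0,0,0]
    - [0,-0.9,0,0,0,0]
    - [0,-0.9,0,0,0,0]
    - [0,0,0,0,0,0]

```text
time: 16.42
ee_pos: [0.4943, 0.0171, 0.182]
eef_rot: [0.644, 0.765, 0.0, 0.001]
ft_force: [0.5, 0.4, 0.8]
width: 0.0007
grip_force: 0.0
```

Run:
```python
from h import *
where((35,83),47,.17)
shot('wrist','w3.png')
```

```text
t 16.425 world [0.4943 0.0171 0.182 ] fix mm [-85.1  -1. ] psi 99.8 tilt -1.0 F [0.5 0.4 0.8] q [ 0.24  0.11 -0.39  1.86  0.05  1.18  0.01] w 0.0006718140687411049
units [2.107 2.996 0.305] turn 6.6
```

View pics/w3.png

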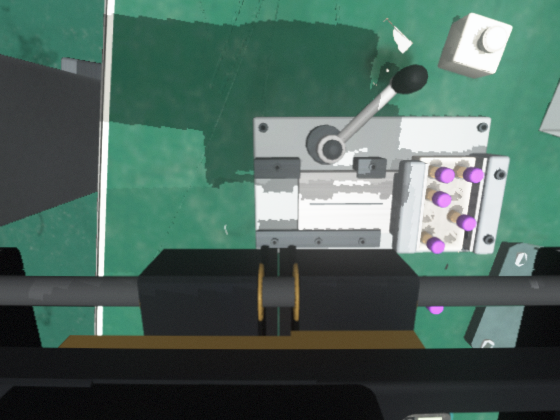

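Wrist view: jaw, nest and fixed jaw stand together without gap at (405–505,205), lever still released. Now go to the front-right of the handle.

>>> carry_out:
  moves:
    - [0.526,0.745,0,0,0,0]
    - [0.526,0.745,0,0,0,0]
    - [0.526,0.745,0,0,0,0]
    - [0.526,0.745,0,0,0,0]
    - [0,0,0,0,0,1]
    - [0,0,0,0,0,1]
    - [0,0,0,0,0,1]
    - [0,0,0,0,0,1]
    - [0,0,0,0,0,1]
    - [0,0,0,0,0,0.6]
    - [0,0,0,0,0,0]

```text
time: 17.85
ee_pos: [0.599, 0.1215, 0.1813]
eef_rot: [0.887, 0.462, 0.001, 0.0]
ft_force: [0.1, 0.7, -0.4]
width: 0.0006
grip_force: 0.0
```

Run:
```python
from h import *
where((34.5,82.5),55,.071)
```

```text
t 17.85 world [0.599  0.1215 0.1813] fix mm [36.1 83.8] psi 55.1 tilt -1.0 F [ 0.1  0.7 -0.4] q [-0.03  0.35 -0.31  1.56  0.11  1.24 -0.97] w 0.0006390735937601038
units [-0.053 -0.007  2.757] turn 0.01
```

>>> carry_out:
  moves:
    - [-0.053,0,0.7,0,0,0]
    - [0,0,0.9,0,0,0]
    - [0,0,0.75,0,0,0]
    - [0,0,0.4,0,0,0]
    - [0,0,0,0,0,0]
    - [0.07,-0.199,0,0,0,-0.75]
    - [0.07,-0.199,0,0,0,-0.75]
    - [0.07,-0.199,0,0,0,-0.75]
    - [0.07,-0.199,0,0,0,-0.75]
    - [0.07,-0.199,0,0,0,-0.75]
    - [0.07,-0.199,0,0,0,-0.75]
    - [0.07,-0.199,0,0,0,-0.75]
    - [0.07,-0.199,0,0,0,-0.75]
    - [0.07,-0.199,0,0,0,-0.75]
    - [0.07,-0.199,0,0,0,-0.75]

```text
time: 19.73
ee_pos: [0.5272, 0.1566, 0.0734]
eef_rot: [0.535, 0.845, 0.002, 0.002]
ft_force: [4.0, -1.0, -2.0]
width: 0.0003
grip_force: 1.9
```

```bash
cat > p.py <<'E'
from h import *
where();s=read_state();d=(s['ee_pos'][:2]-T)@MM*1e3-[-40,51.6];print('finger ang',np.degrees(np.arctan2(d[1],d[0])).round(1),'rad',np.hypot(*d).round(1))
E
python3 p.py
```

```text
t 19.725 world [0.5272 0.1566 0.0734] fix mm [-28.5 130.8] psi 115.3 tilt -1.0 F [ 4. -1. -2.] q [ 0.08  0.37 -0.53  1.82  0.22  1.   -0.1 ] w 0.00028183218809342683
finger ang 81.8 rad 80.0
```

>>> carry_out:
  moves:
    - [0.07,-0.199,0,0,0,-0.75]
    - [0.07,-0.199,0,0,0,-0.75]
    - [0.07,-0.199,0,0,0,-0.75]
    - [0.07,-0.199,0,0,0,-0.75]
    - [0.07,-0.199,0,0,0,-0.75]
    - [0.07,-0.199,0,0,0,-0.75]
    - [0.07,-0.199,0,0,0,-0.75]
    - [0.07,-0.199,0,0,0,-0.75]
    - [0.07,-0.199,0,0,0,-0.75]
    - [0.07,-0.199,0,0,0,-0.75]
    - [0.07,-0.199,0,0,0,-0.75]

```text
time: 21.1
ee_pos: [0.4558, 0.1063, 0.0734]
eef_rot: [-0.012, 1.0, 0.001, 0.003]
ft_force: [1.9, 4.1, 0.5]
width: 0.0006
grip_force: 1.9
```

```bash
python3 p.py
```

```text
t 21.1 world [0.4558 0.1063 0.0734] fix mm [-107.6   93.5] psi -178.7 tilt -1.0 F [1.9 4.1 0.5] q [ 0.35  0.23 -0.73  2.02  0.19  0.96  1.12] w 0.0005678413780427074
finger ang 148.2 rad 79.5
```

>>> carry_out:
  moves:
    - [0.035,-0.1,0,0,0,-0.375]
    - [0.035,-0.1,0,0,0,-0.375]
    - [0.035,-0.1,0,0,0,-0.375]
    - [0.035,-0.1,0,0,0,-0.375]

```text
time: 21.6
ee_pos: [0.4515, 0.0904, 0.0734]
eef_rot: [-0.115, 0.993, 0.001, 0.002]
ft_force: [-0.5, 6.2, 1.5]
width: 0.0003
grip_force: 2.9
```

```bash
python3 p.py
```

```text
t 21.6 world [0.4515 0.0904 0.0734] fix mm [-114.6   78.6] psi -166.7 tilt -1.0 F [-0.5  6.2  1.5] q [ 0.41  0.21 -0.75  2.03  0.18  0.95  1.36] w 0.000286496666506262
finger ang 160.1 rad 79.4
```

>>> carry_out:
  moves:
    - [0.035,-0.1,0,0,0,-0.375]
    - [0.035,-0.1,0,0,0,-0.375]
    - [0.035,-0.1,0,0,0,-0.375]

```text
time: 21.98
ee_pos: [0.4504, 0.0778, 0.0733]
eef_rot: [-0.193, 0.981, 0.0, 0.002]
ft_force: [-1.6, 7.7, 4.6]
width: 0.0005
grip_force: 3.2
```

>>> carry_out:
  moves:
    - [0.035,-0.1,0,0,0,-0.375]
    - [0,0,0,0,0,0]

```text
time: 22.22
ee_pos: [0.4506, 0.0729, 0.0731]
eef_rot: [-0.218, 0.976, 0.0, 0.002]
ft_force: [-2.2, 3.4, 2.4]
width: 0.0003
grip_force: 2.1
```

```bash
python3 p.py
```

```text
t 22.225 world [0.4506 0.0729 0.0731] fix mm [-118.5   61.6] psi -154.8 tilt -1.0 F [-2.2  3.4  2.4] q [ 0.46  0.21 -0.77  2.04  0.18  0.95  1.61] w 0.0003402105728088755
finger ang 172.7 rad 79.1
```

>>> carry_out:
  moves:
    - [0.025,-0.07,0,0,0,-0.25]
    - [0,0,0,0,0,0]

```text
time: 22.48
ee_pos: [0.4508, 0.07, 0.0729]
eef_rot: [-0.235, 0.972, 0.0, 0.001]
ft_force: [-1.9, 4.4, 3.8]
width: 0.0002
grip_force: 2.3
```

>>> carry_out:
  moves:
    - [0.025,-0.07,0,0,0,-0.25]
    - [0,0,0,0,0,0]

```text
time: 22.72
ee_pos: [0.451, 0.0675, 0.0729]
eef_rot: [-0.252, 0.968, 0.0, 0.001]
ft_force: [-2.4, 5.5, 4.7]
width: 0.0006
grip_force: 3.5
```

```bash
python3 p.py
```

```text
t 22.725 world [0.451  0.0675 0.0729] fix mm [-119.    56.2] psi -150.8 tilt -1.0 F [-2.4  5.5  4.7] q [ 0.48  0.21 -0.77  2.04  0.18  0.95  1.69] w 0.0005836914612322042
finger ang 176.7 rad 79.1
```

>>> carry_out:
  moves:
    - [0.02,-0.07,0,0,0,-0.2]
    - [0,0,0,0,0,0]

```text
time: 22.98
ee_pos: [0.451, 0.0669, 0.0729]
eef_rot: [-0.266, 0.964, 0.002, 0.001]
ft_force: [-5.8, 15.4, 7.3]
width: 0.0003
grip_force: 8.1
```

>>> carry_out:
  moves:
    - [0.02,-0.07,0,0,0,-0.2]
    - [0,0,0,0,0,0]

```text
time: 23.22
ee_pos: [0.4509, 0.0663, 0.0728]
eef_rot: [-0.28, 0.96, 0.003, 0.001]
ft_force: [-11.0, 23.1, 9.4]
width: 0.0006
grip_force: 12.6
```

```bash
python3 p.py
```

```text
t 23.225 world [0.4509 0.0663 0.0728] fix mm [-119.4   55. ] psi -147.4 tilt -1.0 F [-11.   23.1   9.4] q [ 0.49  0.21 -0.78  2.04  0.18  0.95  1.76] w 0.0006447335676119583
finger ang 177.5 rad 79.4
```

Locked stop reached (force rises sharply). Back off, lift, check.

>>> carry_out:
  moves:
    - [0,0.25,0,0,0,0]
    - [0,0.4,0,0,0,0]
    - [0,0,-0.6,0,0,0]
    - [0,0,-0.9,0,0,0]
    - [0,0,-0.9,0,0,0]
    - [0,0,-0.9,0,0,0]
    - [0,0,-0.4,0,0,1]
    - [0,0,0,0,0,1]
    - [0,0,0,0,0,1]
    - [0,0,0,0,0,1]
    - [0,0,0,0,0,1]
    - [-0.8,0,0,0,0,1]
    - [-0.8,0,0,0,0,1]
    - [-0.8,0,0,0,0,1]
    - [0,0,0,0,0,1]
    - [0,0,0,0,0,0]

```text
time: 25.22
ee_pos: [0.5292, 0.0566, 0.2195]
eef_rot: [0.34, 0.941, -0.0, 0.0]
ft_force: [0.1, -0.7, -0.6]
width: 0.0007
grip_force: 0.0
```

Run:
```python
from h import *
where()
shot('wrist','w4.png')
```

```text
t 25.225 world [0.5292 0.0566 0.2195] fix mm [-43.9  32. ] psi 140.3 tilt -1.0 F [ 0.1 -0.7 -0.6] q [ 0.49  0.22 -0.77  1.7   0.15  1.29  0.57] w 0.0007258326113856533
```

View pics/w4.png

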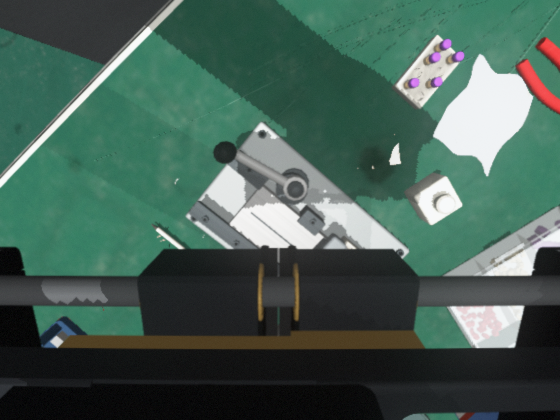

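Hub (294,185), handle (225,152): lever points to the rear again; nest is hidden. Move back and check from the top camera.

>>> carry_out:
  moves:
    - [0,0,-0.5,0,0,0]
    - [0.6,0.8,0,0,0,0]
    - [0.6,0.8,0,0,0,0]
    - [0.6,-0.8,0,0,0,0]
    - [0,-0.9,0,0,0,0]
    - [0,-0.9,0,0,0,0]
    - [0,-0.9,0,0,0,0]
    - [0,-0.9,0,0,0,0]
    - [0,-0.9,0,0,0,0]
    - [0,-0.9,0,0,0,0]
    - [0,0,0,0,0,0]

```text
time: 26.65
ee_pos: [0.355, -0.0405, 0.2395]
eef_rot: [0.34, 0.94, -0.001, 0.001]
ft_force: [0.4, 0.7, -0.2]
width: 0.0006
grip_force: 0.0
```

Run:
```python
from h import *
c=dict(np.load('/tmp/wrist.npz'))
inv=lambda p:((np.array(p)[:2]-T)@MM*1e3).round(1)
h=inv(onz(c,294,186,.057));k=inv(onz(c,225,152,.085));d=k-h
print(h,k,'cam',np.radians(190-np.degrees(np.arctan2(d[1],d[0])%(2*np.pi))))
where()
c=shot('top');im=c['pixels'][160:285,230:380,::-1]
cv2.imwrite('pics/c4.png',cv2.resize(im,None,fx=4.8,fy=4.8,interpolation=cv2.INTER_CUBIC))
```

```text
[-42.   53.9] [-110.7   40.7] cam -0.015293393170974211
t 26.65 world [ 0.355  -0.0405  0.2395] fix mm [-232.3  -33.6] psi 140.2 tilt -1.0 F [ 0.4  0.7 -0.2] q [ 0.68 -0.29 -0.57  2.05 -0.15  1.33  1.04] w 0.0006378069791884177
```

View pics/c4.png

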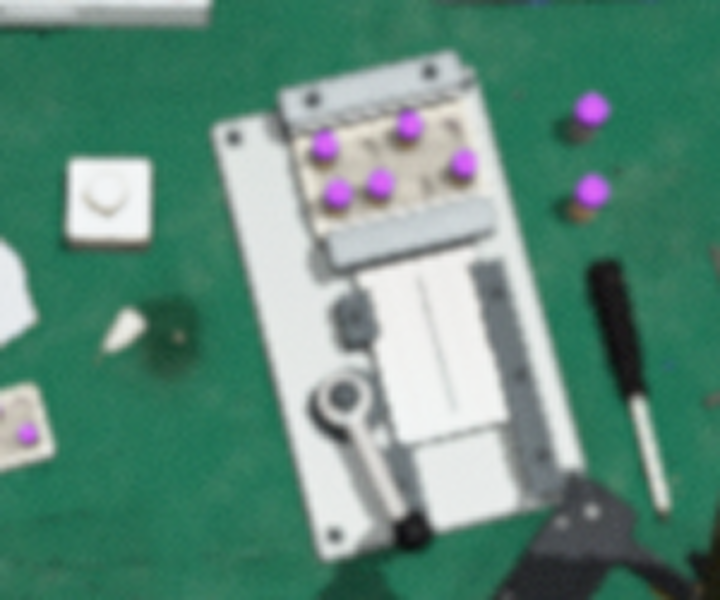

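Lever locked at (410,530), nest square between both jaws with no gap, vials, screwdriver and weight unmoved. Handing in.

```bash
python3 -c "
from h import *
print(r.close_job())"
```

```text
the job is handed in; nothing more can be done
None
```

The nest is clamped and the job is handed in (no verdict came back): my last measurements and top picture showed the lever back at its locked stop, the nest square between the jaws with no visible gap, and the vials, screwdriver and weight where they stood; I did not re-check the hex key or cutters.

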